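# Scoop the blank end cap out from under the drainer rack

## Robot

A 6-joint arm with a two-finger parallel gripper is mounted at the origin on the work surface. World frame = base frame: x ahead of the robot, y to its left, z up, the work surface at z = 0. Lengths are in m, angles in rad, forces in N, time in s.
With the tool pointing down it reaches from about 0.375 to 0.975 m from the base axis. Payload 3.8 kg.
Tool frame: the origin (TCP) lies between the finger pads; the fingertips stand bot.nose_length ahead of it and the grasp point (between the pads) lies 11 mm behind it (bot.nose_length is the distance from the TCP to the fingertips, in m); z points along the fingers, y is the line along which they close (so a half turn about z gives the same grasp; the last joint's range is limited). The gripper opens to 88 mm and grips with 3 to 60 N. Pads are 18 mm wide; open, the fingers measure 123 mm over their backs; the gripper's body (75 mm by 187 mm) begins 45 mm behind the grasp point.
Start: joints at [-1.323, 0.264, 1.604, -0, 1.274, -0.037], TCP at [0.19, -0.648, 0.247] pointing down, gripper open.
Joint ranges: [-2.63, 2.63], [-0.94, 2.18], [0.31, 2.57], [-1.31, 4.45], [0, 2.66], [-2.55, 2.55]. Speed limits (rad/s): [2.57, 2.57, 3.14, 3.14, 3.14, 3.14].

## Interface

Orientations are given as a rotation vector (axis times angle).
In Python, from plant import observe, viewer, workorder, bot gives the robot as it stands.
- The arm moves only by the shell command python3 -m jog 'ROWS' [FORCE]. ROWS is JSON, a list of rows, each a list of 3 entries, a list of its own where there are three numbers: the closure, from 0 (fully open) to 1 (shut), then the shift along the world's x, y, z in cm, then the turn about the world's z in degrees. In form: [[fingers, [dx, dy, dz], turn], ...]. A call has exactly 5 rows; each row shifts and turns the commanded pose from where the row before left it; what a row does not reach is not made up. A row lasts 1/8 s, in which the tool goes at most 62.5 mm and 10.7 degrees, less where a joint would pass 70% of its speed; a pose out of reach is approached as far as the arm can. A call with a gripper value outside its range is refused whole. The fingers move at their own pace and stop on an object; FORCE is the grip in N (left out, the last holds). Time passes only in rows, so rows that do not move let the fingers close, or fill a call up. It gives the time, the measured TCP pose, the force, the opening and the grip force at its end, in the units of the state.
- observe(): the state, without advancing time (a new reading comes with each control period).
- viewer.snapshot(name): name is "scene" or "top" or "wrist"; returns the picture (384x512x3 uint8, red, green, blue); there is no depth.
- viewer.get_calibration(name): a dict with "K" (3x3 intrinsics, pixels), "extrinsics" (4x4, takes a point from world to camera coordinates). Camera axes: x right, y up, looking along -z (the intrinsics and any distortion apply to the point x, -y, -z); pixel columns grow to the right and rows downward; lengths in m; the calibration is good to about 2 mm. A picture is of the moment at which its call begins: read the wrist's pose just before it. get_calibration takes no time and is no camera call; for the wrist camera it gives the pose at the moment of the call.
- workorder.job_done(): hands the job in; it is judged then, once.
The state is a dict: "time": time; "joints": joint angles; "dq": joint speeds; "joint_torque": joint torques, N m; "ee_pos": TCP position; "orientation": TCP orientation; "wrist_force": force on the tool from outside, world axes, zero at the start; "wrist_torque": the same for the moment, N m; "finger_gap": finger opening in m; "grip_force": force on a finger pad.
Only numpy, scipy, OpenCV 4.12 (cv2) and the standard library are available. Lean on these libraries where they do the work, as an engineer would, in place of code of your own. Each camera call takes 0.05 s, during which the arm holds its last target. There are 200 camera calls.

## Task

A blank end cap (the solid stainless disc) has slid under the low drainer rack on the brewing bench. Take the flat scoop by its black grip bar, slide it in under the rack's front lip until the cap, backed by the rail behind it, has ridden up onto the blade, then draw the scoop out and leave it lying flat on the bench with the cap in it, wholly out from under the rack. Do not touch the cap with the gripper, and leave the open ferrule ring under the rack where it lies.

Things in the scene. Friction and masses are not known exactly. Their poses are not given: they have to be found in the camera images.
- scoop_grip (a point): Flat steel scoop, 0.25 kg, balanced near here: centre of its black grip bar, 46 mm over its underside; z up, x to the blade's front edge. Bar 18 mm wide (y), 20 tall, from 60 mm behind to 50 mm ahead, a post to the bench at each end. Blade 2 mm thick, 90 wide (85 inside its 12 mm side walls), from a 20 mm tall back wall 50 mm ahead to a bevelled, 1.5 mm front edge 140 mm ahead.
- cap: Blank end cap: solid plain disc of dull stainless steel, 50 mm across, 6.5 mm thick, lower rim bevelled so a blade gets under it, about 60 g. Lies flat on the bench under the rack, in its left, middle or right place; the ferrule ring and a hexagonal plug lie in the other two, about 115 mm apart. Origin: centre of its underside, z up; round, so yaw means nothing.
- ferrule: The look-alike to leave: an open ring of the same dull stainless steel, 50 mm outside, 35 mm hole, 18 mm tall, lying under the same rack. Origin: centre of its underside, z up.
- rack: Fixed low rack of aluminium bars, 560 mm wide, see-through rod top at 83 mm. Origin on the bench, mid-width, below the lip's front face; x points in under it, away from the robot, z up. Lip: 20 mm square bar, underside 60 mm up. Open in front between end legs (y +-270 mm); behind, a 12 mm tall rail on the bench, near face at x = 85 mm, stops parts. A jar and a fitting stand on it at y +-235 mm.
There are look-alikes about, which are no part of the job. Of the things that look like the part that bears scoop_grip, the smaller one is meant. There is more than one size of the cap; the one meant has the size given above.

How it is judged:
On the way:
1. the cap has ridden up onto the scoop's blade while still beneath the rack (x of cap in the frame of rack above 0 m and x of cap in the frame of scoop_grip between 0.07 and 0.135 m and y of cap in the frame of scoop_grip between -0.03 and 0.03 m and z of cap in the frame of scoop_grip between -0.0452 and -0.036 m), for 0.1 s.
At the end, for the whole second after the job is handed in: Scoop released, flat on the bench (tilt under 7 degrees, grip point under 55 mm high); cap at rest on its blade, within 30 mm of its midline, centre 20 mm or more ahead of the back wall and 5 mm or more behind the front edge; cap centre at least 25 mm in front of the rack lip (x of cap in the frame of rack below -0.025 m and x of cap in the frame of scoop_grip between 0.07 and 0.135 m and y of cap in the frame of scoop_grip between -0.03 and 0.03 m and z of cap in the frame of scoop_grip between -0.0452 and -0.036 m and angle between scoop_grip's own z axis and vertical below 0.12 rad and height (world z) of scoop_grip below 0.055 m and linear speed of cap below 0.02 m/s); the robot touches nothing.
It fails at once if the gripper touches the cap (contact force between the fingers and cap above 0.5 N).
It fails at once if the ferrule ring is shifted more than 30 mm (distance of ferrule from where it was at the start of the episode above 0.03 m).
It also fails if it takes over 48 s, if anything falls off the work surface, if the arm or the gripper's body presses on something with over 40 N, if the wrist force passes 120 N, or if a joint passes its speed limit or range.

## Working session

There is one attempt and no reset: what is moved stays moved. The work goes in short steps, Python scripts to look and compute and a shell command to move; the robot and the scene stay as the last step left them, time stands still between calls to the robot, and variables do not carry over. Pictures are saved under pics/ and viewed, at most 10 in all, crops included, and the job is handed in when it is done.

```bash
mkdir -p pics; ls; cat > h.py <<'E'
import numpy as np, cv2
from plant import observe, viewer, workorder, bot
def snap(name,fn):
    c=viewer.get_calibration(name); im=viewer.snapshot(name)
    cv2.imwrite('pics/'+fn+'.png',im[:,:,::-1]); np.savez('pics/'+fn+'.npz',K=c['K'],E=c['extrinsics'],d=np.array(c.get('distortion',c.get('dist',[0,0,0,0,0])),float)); return im
def load(fn):
    z=np.load('pics/'+fn+'.npz'); return z['K'],z['E'],z['d']
def ray(fn,uv,z):
    K,E,d=load(fn); R=E[:3,:3];t=E[:3,3]
    p=cv2.undistortPoints(np.array([[uv]],float),K,d)[0,0]
    v=R.T@np.array([p[0],-p[1],-1]); o=-R.T@t
    return o+v*(z-o[2])/v[2]
def proj(fn,P):
    K,E,d=load(fn); q=E[:3,:3]@np.array(P,float)+E[:3,3]
    return cv2.projectPoints(np.array([[q[0],-q[1],-q[2]]]),np.zeros(3),np.zeros(3),K,d)[0][0,0]
E
python3 - <<'E'
from h import *
a=[]
for n in("scene","top"):
    print(viewer.get_calibration(n)); a.append(snap(n,n+'0'))
cv2.imwrite('pics/a.png',cv2.resize(a[1],(800,600),interpolation=cv2.INTER_CUBIC)[:,:,::-1])
cv2.imwrite('pics/b.png',cv2.resize(a[0],(800,600),interpolation=cv2.INTER_CUBIC)[:,:,::-1])
print(bot.nose_length, observe())
E
```

```text
pics
{'K': array([[397.55148685,   0.        , 253.79895142],
       [  0.        , 397.55148685, 190.53193517],
       [  0.        ,   0.        ,   1.        ]]), 'extrinsics': array([[-0.68572224,  0.72758682,  0.02006065,  0.37002711],
       [-0.47593182, -0.46905921,  0.74395723,  0.15393742],
       [ 0.55070311,  0.50060052,  0.66792605, -1.19844616],
       [ 0.        ,  0.        ,  0.        ,  1.        ]])}
{'K': array([[392.08207269,   0.        , 255.46847385],
       [  0.        , 392.08207269, 193.44991744],
       [  0.        ,   0.        ,   1.        ]]), 'extrinsics': array([[ 0.00162754, -0.99985631,  0.01687315, -0.07076763],
       [ 0.99560225,  0.00320062,  0.09362645, -0.46552083],
       [-0.093667  ,  0.01664656,  0.99546441, -1.05065376],
       [ 0.        ,  0.        ,  0.        ,  1.        ]])}
0.008 {'time': 0.1, 'joints': array([-1.32288941e+00,  2.64691607e-01,  1.60524519e+00, -1.73977238e-05,
        1.27372665e+00, -3.68962736e-02]), 'dq': array([-0.00028989, -0.00194367, -0.00365788, -0.0001912 , -0.00085049,
       -0.00158981]), 'joint_torque': array([-3.09966463e-04, -5.03622866e+01, -3.58072579e+01,  7.30668101e-02,
        2.33492424e-02, -5.90849822e-05]), 'ee_pos': array([ 0.1894918 , -0.64718879,  0.24549903]), 'orientation': array([-3.10775564e+00, -4.45573295e-01,  3.68286837e-04]), 'wrist_force': array([-1.00036293, -0.75198185,  0.40700383]), 'wrist_torque': array([-0.0347582 , -0.00098592, -0.01660763]), 'grip_force': 0.0, 'finger_gap': 0.08813593428155225}
```

View pics/a.png

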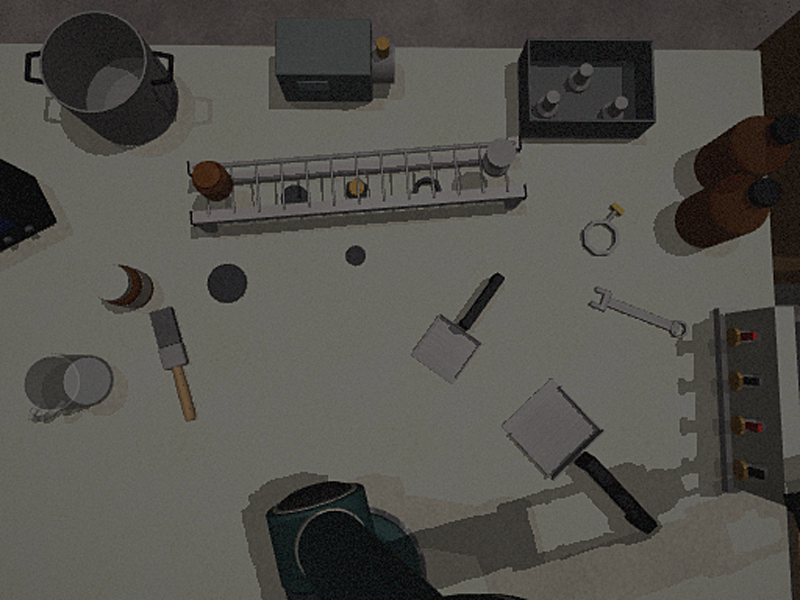

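View pics/b.png

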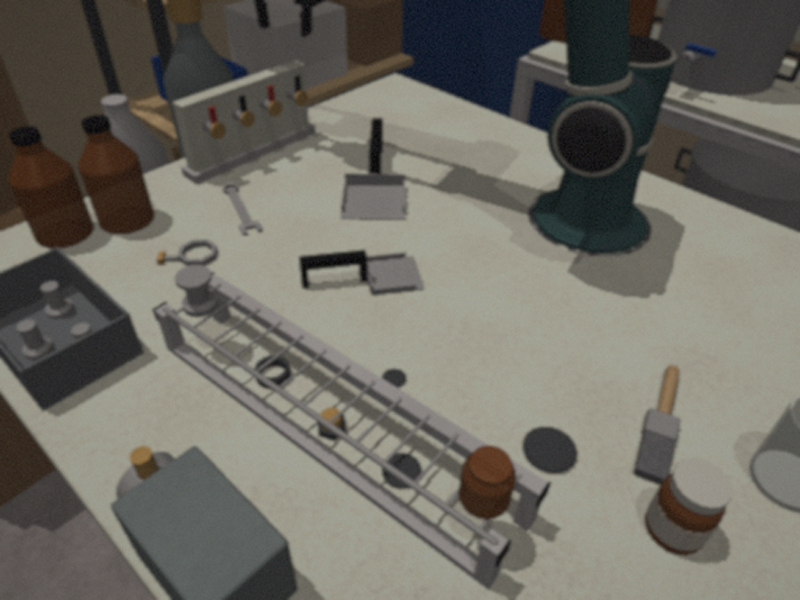

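The top view shows the small scoop's bar around (481,302) in the 800-px picture, with its blade at (447,347). The solid disc (cap) is in the left place at about (295,195), the hex plug at (356,187) and the ring at (428,185). The lip front edge runs from (190,225) to (525,198). Two look-alike discs lie in front of the rack at (227,283) and (355,255).

```bash
python3 - <<'E'
from h import *
im=cv2.imread('pics/top0.png'); s=1.5625
K,E,d=load('top0'); print('cam',-E[:3,:3].T@E[:3,3])
def comp(name,box,fn):
    x0,y0,x1,y1=[int(v/s) for v in box]
    m=fn(im[y0:y1,x0:x1].astype(int)).astype(np.uint8)
    n,l,st,c=cv2.connectedComponentsWithStats(m); i=1+np.argmax(st[1:,4])
    ys,xs=np.nonzero(l==i); pts=np.c_[xs+x0,ys+y0].astype(np.float32)
    return pts
g=lambda a:a.max(2)
bar=comp('bar',(445,265,515,335),lambda a:g(a)<38)
r=cv2.minAreaRect(bar); print('bar',r)
for p in cv2.boxPoints(r): print(p,ray('top0',p,.056).round(4))
print('ctr',ray('top0',r[0],.056))
bl=comp('bl',(405,308,485,388),lambda a:(g(a)>75)&(g(a)<125))
r=cv2.minAreaRect(bl);print('blade',r)
for p in cv2.boxPoints(r): print(ray('top0',p,.002).round(4))
print('ctr',ray('top0',r[0],.002))
for q in [(190,214),(525,185),(190,225),(525,198)]:print('lip',ray('top0',np.array(q)/s,.08 if q in[(190,214),(525,185)] else .07))
for n,q,z in[('cap',(295,195),.006),('ring',(428,185),.018),('big',(227,283),.006),('small',(355,255),.006)]:print(n,ray('top0',np.array(q)/s,z))
a=im[int(130/s):int(400/s),int(170/s):int(540/s)]
cv2.imwrite('pics/c.png',cv2.convertScaleAbs(cv2.resize(a,None,fx=3.3,fy=3.3,interpolation=cv2.INTER_CUBIC),alpha=1.6))
from scipy.spatial.transform import Rotation as R
print(R.from_rotvec(observe()['orientation']).as_matrix().round(3))
E
```

```text
cam [ 0.36517718 -0.05177774  1.09066756]
bar ((307.556640625, 192.331787109375), (7.684229850769043, 41.71924591064453), 35.311214447021484)
[292.36417 207.13293] [ 0.4265 -0.1668  0.056 ]
[316.4786  173.08902] [ 0.5177 -0.232   0.056 ]
[322.7491  177.53064] [ 0.5058 -0.2486  0.056 ]
[298.63467 211.57455] [ 0.4148 -0.1833  0.056 ]
ctr [ 0.46596272 -0.20752506  0.056     ]
blade ((283.9999694824219, 222.0), (49.99999237060547, 49.99999237060547), 0.0)
[ 0.3195 -0.08    0.002 ]
[ 0.4577 -0.0798  0.002 ]
[ 0.4581 -0.2196  0.002 ]
[ 0.3196 -0.218   0.002 ]
ctr [ 0.38832949 -0.14926135  0.002     ]
lip [0.60722355 0.28096733 0.08      ]
lip [ 0.66044017 -0.28149333  0.08      ]
lip [0.59076206 0.28362942 0.07      ]
lip [ 0.64066253 -0.28336505  0.07      ]
cap [0.6608951  0.11825196 0.006     ]
ring [ 0.67741311 -0.12106057  0.018     ]
big [0.50060926 0.23584784 0.006     ]
small [0.55193258 0.00926922 0.006     ]
[[ 0.96   0.281 -0.001]
 [ 0.281 -0.96   0.002]
 [ 0.    -0.002 -1.   ]]
```

View pics/c.png

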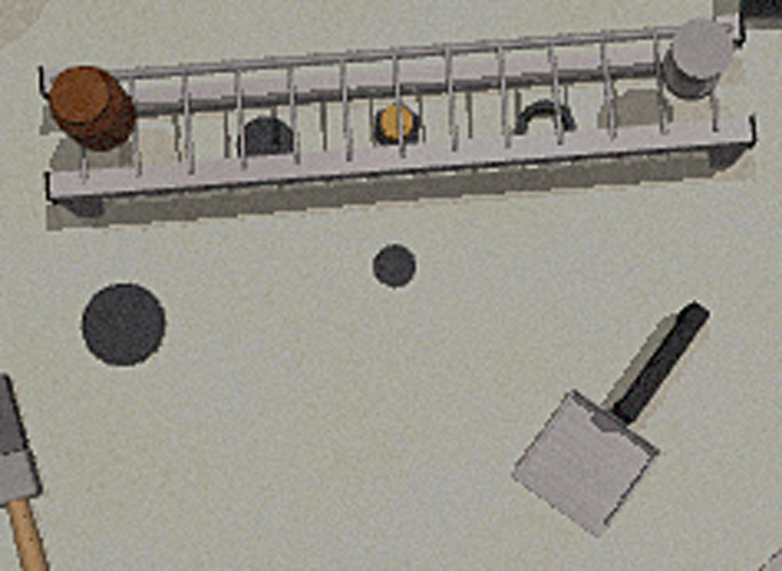

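Bar length measures 111 mm and width 20 mm, which matches. The grip point is about (0.462, -0.205) with scoop yaw about 144°, and the rack yaw is about 5°. Moving above the scoop.

```bash
for i in 1; do python3 -m jog '[[0,[1.8,2.9,-0.5],8.5],[0,[1.8,2.9,-0.5],8.5],[0,[1.8,2.9,-0.5],8.5],[0,[1.8,2.9,-0.5],8.5],[0,[1.8,2.9,-0.5],8.5]]'
python3 -m jog '[[0,[1.8,2.9,-0.5],8.5],[0,[1.8,2.9,-0.5],8.5],[0,[1.8,2.9,-0.5],8.5],[0,[1.8,2.9,-0.5],8.5],[0,[1.8,2.9,-0.5],8.5]]'
python3 -m jog '[[0,[1.8,2.9,-0.5],8.5],[0,[1.8,2.9,-0.5],8.5],[0,[1.8,2.9,-0.5],8.5],[0,[0,0,0],8.5],[0,[0,0,0],0]]'; done
python3 - <<'E'
from h import *
from scipy.spatial.transform import Rotation as R
o=observe();print(o['ee_pos'],o['joints'],R.from_rotvec(o['orientation']).as_matrix().round(3).tolist(), o['time'])
a=snap('wrist','w1'); cv2.imwrite('pics/w1b.png',cv2.convertScaleAbs(cv2.resize(a,(768,576)),alpha=1.5)[:,:,::-1])
print([proj('w1',p).round() for p in [(.462,-.2046,.056),(.51,-.24,.056),(.421,-.175,.056)]])
E
```

```text
time: 0.72
ee_pos: [0.28, -0.5015, 0.221]
orientation: [-2.732, -1.549, -0.0]
wrist_force: [0.2, -0.1, 1.0]
finger_gap: 0.0879
grip_force: 0.0
time: 1.35
ee_pos: [0.3699, -0.3565, 0.1961]
orientation: [-1.985, -2.434, -0.0]
wrist_force: [-0.2, -0.4, -1.0]
finger_gap: 0.0882
grip_force: 0.0
time: 1.98
ee_pos: [0.4236, -0.2702, 0.1813]
orientation: [-1.195, -2.905, -0.0]
wrist_force: [0.6, -0.0, 0.8]
finger_gap: 0.0881
grip_force: 0.0
[ 0.42355936 -0.27022077  0.1812743 ] [-6.17405588e-01 -1.14049748e-02  2.03747178e+00 -8.63238700e-05
  1.11634880e+00 -1.40769163e+00] [[-0.711, 0.704, -0.001], [0.704, 0.711, 0.0], [0.001, -0.0, -1.0]] 1.975
[array([352., 161.]), array([357., 231.]), array([346.,  96.])]
```

View pics/w1b.png

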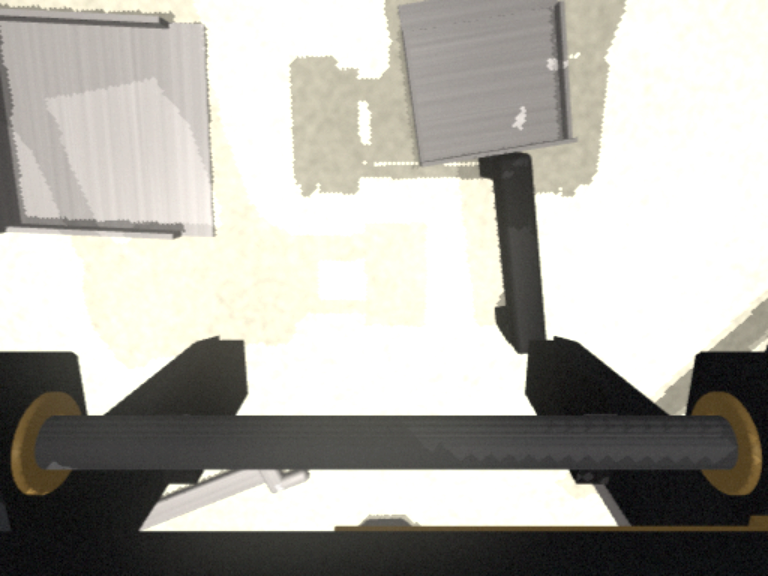

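The wrist view shows the small scoop's bar from (510,155) to (532,350), with the blade above it. The projected ends, (519,144) and (535,346), agree. Refining from the bar's right edge.

```bash
python3 - <<'E'
from h import *
im=cv2.imread('pics/w1.png').max(2); s=1.5
L=[];Rr=[]
for v in range(125,195,3):
    row=im[v,320:372]<60; xs=np.nonzero(row)[0]+320
    L.append(ray('w1',(xs[0],v),.056)[:2]); Rr.append(ray('w1',(xs[-1]+1,v),.056)[:2])
for P in(L,Rr):
    x,y,a,b=cv2.fitLine(np.array(P,np.float32),cv2.DIST_HUBER,0,.01,.01).ravel(); print('line dir',np.degrees(np.arctan2(y,x)),'pt',a,b)
# ends along mid column
c=im[80:250,:]; 
for u,v in((520/s,155/s),(532/s,350/s)): print(ray('w1',(u,v),.056))
E
```

```text
line dir -35.35578 pt 0.4512273 -0.21444337
line dir -35.786434 pt 0.4631814 -0.19892645
[ 0.42535348 -0.17803105  0.056     ]
[ 0.51052117 -0.24270546  0.056     ]
```

```bash
python3 -m jog '[[0,[1.9,3.2,-1],5],[0,[1.9,3.2,-1.6],4.1],[0,[0,0,-3],0],[0,[0,0,-3],0],[0,[0,0,-2.5],0]]'
python3 -m jog '[[0,[0,0,-1.8],0],[0,[0,0,-1.6],0],[0,[0,0,0],0],[0.5,[0,0,0],0],[1,[0,0,0],0]]' 45
python3 -m jog '[[1,[0,0,0],0],[1,[0,0,0],0],[1,[0,0,0],0],[1,[0,0,0],0],[1,[0,0,0],0]]' 45
python3 -c "
from h import *
o=observe();print(o['ee_pos'],o['joints'])"
```

```text
time: 2.65
ee_pos: [0.4612, -0.207, 0.0696]
orientation: [-0.965, -2.989, -0.0]
wrist_force: [0.4, 0.5, 0.3]
finger_gap: 0.0878
grip_force: 0.0
time: 3.28
ee_pos: [0.4625, -0.2072, 0.0377]
orientation: [0.96, 2.989, -0.001]
wrist_force: [0.6, 0.7, 0.2]
finger_gap: 0.0701
grip_force: 0.0
time: 3.9
ee_pos: [0.4616, -0.2068, 0.0367]
orientation: [-0.96, -2.991, -0.0]
wrist_force: [-0.9, 0.9, 0.4]
finger_gap: 0.02
grip_force: 0.0
[ 0.46160261 -0.2067683   0.03666298] [-4.70373257e-01  1.79791047e-01  2.14013925e+00 -2.46897865e-05
  8.21774549e-01 -1.42018009e+00]
```

```bash
python3 -m jog '[[1,[0,0,0],0],[1,[0,0,0],0],[1,[0,0,0.5],0],[1,[0,0,1],0],[1,[0,0,2],0]]' 45
python3 - <<'E'
from h import *
c=lambda u,v:(u/3.3+108,v/3.3+83)
for z,q in((.08,[(50,192),(752,136)]),(.06,[(50,198),(752,142)])):
    a,b=[ray('top0',c(*p),z) for p in q]; y=a-b; print('lip',a,b,(a+b)/2,np.degrees(np.arctan2(-y[0],y[1])))
print('cap rim top',ray('top0',c(268,115),.0065),'edges',ray('top0',c(243,140),.0065),ray('top0',c(293,140),.0065))
print('rail',ray('top0',c(200,102),.012), ray('top0',c(350,92),.012))
s=1.5625
im=cv2.imread('pics/scene0.png'); x0,y0=int(370/s),int(440/s)
m=(im[y0:y0+35,x0:x0+42].max(2)<75).astype(np.uint8)
n,l,st,ce=cv2.connectedComponentsWithStats(m);i=1+np.argmax(st[1:,4]);print(st[i],ce[i]+[x0,y0],'scene cap',ray('scene0',ce[i]+[x0,y0],.004))
print('by eye',ray('scene0',(402/s,470/s),.004))
# ferrule and others
print('rings scene',ray('scene0',(272/s,373/s),.012))
a=snap('scene','s2'); cv2.imwrite('pics/s2b.png',cv2.convertScaleAbs(cv2.resize(a[100:384,60:400],(800,668)),alpha=1.4)[:600,:,::-1])
E
```

```text
time: 4.53
ee_pos: [0.4607, -0.2064, 0.0716]
orientation: [-0.959, -2.989, -0.0]
wrist_force: [0.2, -0.8, -3.0]
finger_gap: 0.0174
grip_force: 45.0
lip [0.59604089 0.27657072 0.08      ] [ 0.6447269  -0.28089416  0.08      ] [ 0.6203839  -0.00216172  0.08      ] 4.991243788816671
lip [0.59569526 0.28290593 0.06      ] [ 0.64525613 -0.28533985  0.06      ] [ 0.6204757  -0.00121696  0.06      ] 4.984569784046815
cap rim top [0.68078937 0.11736485 0.0065    ] edges [0.65883904 0.13824943 0.0065    ] [0.65910353 0.09570648 0.0065    ]
rail [0.69011939 0.17437763 0.012     ] [0.69970925 0.04711743 0.012     ]
[ 13  10  20  16 194] [259.51030928 297.27835052] scene cap [0.65045216 0.11970265 0.004     ]
by eye [0.65925481 0.12193095 0.004     ]
rings scene [ 0.67607119 -0.11275993  0.012     ]
```

View pics/s2b.png

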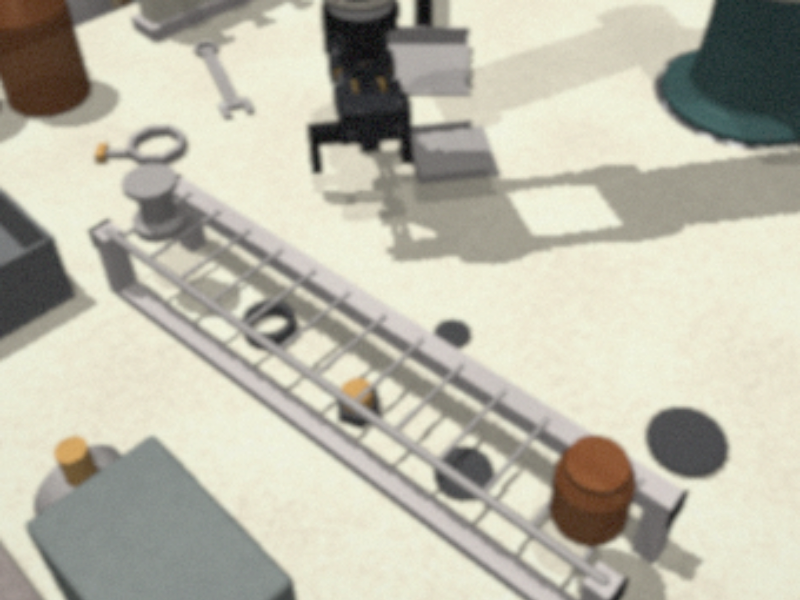

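```bash
python3 -m jog '[[1,[-0.1,1.5,1.5],-9.3],[1,[-0.1,2.1,1],-9.3],[1,[-0.1,2.1,0.5],-9.3],[1,[-0.1,2.1,0],-9.3],[1,[-0.1,2.1,0],-9.3]]'
python3 -m jog '[[1,[-0.1,2.1,0],-9.3],[1,[-0.1,2.1,0],-9.3],[1,[-0.1,2.1,0],-9.3],[1,[-0.1,2.1,0],-9.3],[1,[-0.1,2.1,0],-9.3]]'
python3 -m jog '[[1,[-0.1,2.1,0],-9.3],[1,[-0.1,2.1,0],-9.3],[1,[-0.1,2.1,0],-9.3],[1,[-0.1,2.1,0],-9.3],[1,[-0.1,1.8,0],-9.3]]'
python3 -m jog '[[1,[0,0,0],0],[1,[0,0,0],0],[1,[0,0,-1],0],[1,[0,0,-1.5],0],[1,[0,0,-1.5],0]]'
python3 - <<'E'
from h import *
from scipy.spatial.transform import Rotation as R
o=observe();M=R.from_rotvec(o['orientation']).as_matrix();print(o['ee_pos'],o['joints'],M.round(3).tolist(),'yawscoop',np.degrees(np.arctan2(M[1,1],M[0,1]))+90)
a=snap('top','t3');snap('wrist','w3')
cv2.imwrite('pics/t3b.png',cv2.convertScaleAbs(cv2.resize(a[70:270,90:350],(780,600),interpolation=cv2.INTER_CUBIC),alpha=1.6)[:,:,::-1])
E
```

```text
time: 5.2
ee_pos: [0.4566, -0.1073, 0.1021]
orientation: [2.069, 2.363, 0.0]
wrist_force: [-0.3, -0.3, -2.5]
finger_gap: 0.0178
grip_force: 45.0
time: 5.82
ee_pos: [0.4516, -0.0022, 0.1019]
orientation: [2.834, 1.355, 0.001]
wrist_force: [0.4, -0.3, -2.1]
finger_gap: 0.0176
grip_force: 45.0
time: 6.45
ee_pos: [0.4465, 0.0999, 0.1019]
orientation: [-3.139, -0.127, -0.001]
wrist_force: [-1.6, -0.5, -2.8]
finger_gap: 0.0173
grip_force: 45.0
time: 7.08
ee_pos: [0.4461, 0.0988, 0.0602]
orientation: [3.139, 0.135, -0.002]
wrist_force: [0.0, -0.7, -2.4]
finger_gap: 0.0175
grip_force: 45.0
[0.44611706 0.09875307 0.06021326] [ 1.63365641e-01  5.56075322e-02  2.22610295e+00 -7.23470599e-05
  8.60939580e-01  1.64851916e+00] [[0.996, 0.086, -0.001], [0.086, -0.996, -0.0], [-0.001, 0.0, -1.0]] yawscoop 4.909678750273528
```

View pics/t3b.png

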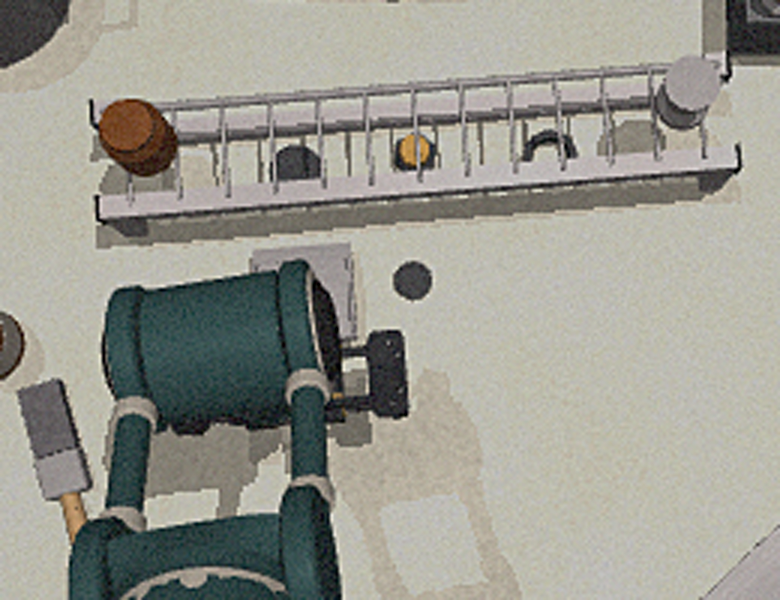

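The blade's front edge runs from (252,251) to (350,244) in the crop, just in front of the lip. The cap is at about (298,163).

```bash
python3 - <<'E'
from h import *
c=lambda u,v:(u/3+90,v/3+70)
def rk(P):
    d=P[:2]-[.6204,-.0015]; C,S=np.cos(np.radians(5)),np.sin(np.radians(5)); return np.round([d[0]*C+d[1]*S,-d[0]*S+d[1]*C],4)
for u,v in((252,251),(350,244)): P=ray('t3',c(u,v),.026); print(P,rk(P))
print('cap edges',rk(ray('t3',c(274,168),.0065)),rk(ray('t3',c(320,165),.0065)),'top',rk(ray('t3',c(298,146),.0065)))
print('tcp',rk(observe()['ee_pos']))
E
```

```text
[0.57429644 0.15420321 0.026     ] [-0.0324  0.1591]
[0.58124625 0.06482022 0.026     ] [-0.0332  0.0695]
cap edges [0.0489 0.1368] [0.0483 0.0937] top [0.0681 0.113 ]
tcp [-0.1667  0.1151]
```

```bash
python3 -m jog '[[1,[0,0,-0.6],0],[1,[0,0,-0.6],0],[1,[0,0,-0.5],0],[1,[0,0,-0.3],0],[1,[0,0,0],0]]'
python3 -c "
from h import *
o=observe();print(o['ee_pos'],o['wrist_force'],o['wrist_torque'])"
```

```text
time: 7.8
ee_pos: [0.4465, 0.0992, 0.0415]
orientation: [3.139, 0.135, -0.001]
wrist_force: [0.5, 0.5, -2.9]
finger_gap: 0.0174
grip_force: 45.0
[0.44645996 0.09918847 0.04149956] [ 0.47437238  0.45589919 -2.92733717] [ 0.02457116  0.07922053 -0.0226363 ]
```

```bash
python3 -m jog '[[1,[0,0,-0.2],0],[1,[0,0,-0.1],0],[1,[0,0,-0.1],0],[1,[0,0,-0.1],0],[1,[0,0,0],0]]'
python3 -c "
from h import *
o=observe();print(o['ee_pos'],o['wrist_force'],o['wrist_torque'])"
```

```text
time: 8.43
ee_pos: [0.4467, 0.0992, 0.0367]
orientation: [-3.139, -0.135, -0.0]
wrist_force: [-0.5, 0.1, -2.0]
finger_gap: 0.0171
grip_force: 45.0
[0.44671814 0.09921524 0.036733  ] [-0.47806894  0.06386434 -1.98159523] [ 0.0028969  -0.00912301  0.01686181]
```

```bash
python3 -m jog '[[1,[0,0,-0.05],0],[1,[0,0,-0.05],0],[1,[0,0,0],0],[1,[0,0,0],0],[1,[0,0,0],0]]'
python3 -c "
from h import *
o=observe();print(o['ee_pos'],o['wrist_force'],o['wrist_torque'])"
```

```text
time: 9.05
ee_pos: [0.4468, 0.0992, 0.0366]
orientation: [3.139, 0.135, -0.0]
wrist_force: [-4.3, -0.8, 7.7]
finger_gap: 0.0178
grip_force: 45.0
[0.44679598 0.09919728 0.03664642] [-4.27916301 -0.75933503  7.66246968] [-0.05321167  0.61440366 -0.05089499]
```

```bash
python3 -m jog '[[0.6,[0,0,0],0],[0.6,[0,0,0],0],[0.6,[0,0,0],0],[1,[0,0,0],0],[1,[0,0,0],0]]' 45
python3 -m jog '[[1,[0,0,0],0],[1,[0,0,0],0],[1,[0,0,0],0],[1,[0,0,-0.03],0],[1,[0,0,0],0]]' 45
python3 -c "
from h import *
o=observe();print(o['ee_pos'],o['wrist_force'],o['wrist_torque'])"
```

```text
time: 9.68
ee_pos: [0.4466, 0.0992, 0.0356]
orientation: [3.139, 0.135, -0.0]
wrist_force: [-1.1, -1.0, 1.1]
finger_gap: 0.018
grip_force: 41.2
time: 10.3
ee_pos: [0.4466, 0.0992, 0.0356]
orientation: [3.139, 0.135, -0.0]
wrist_force: [-1.6, 0.3, 2.0]
finger_gap: 0.0174
grip_force: 45.0
[0.44663183 0.09920349 0.03562815] [-1.64232419  0.30389472  2.03232793] [-0.06946335  0.19791302  0.04393916]
```

```bash
python3 -m jog '[[1,[0.8,0.07,0],0],[1,[0.8,0.07,0],0],[1,[0.8,0.07,0],0],[1,[0.8,0.07,0],0],[1,[0.8,0.07,0],0]]'
python3 -m jog '[[1,[0.6,0.05,0],0],[1,[0.6,0.05,0],0],[1,[0.5,0.04,0],0],[1,[0.5,0.05,0],0],[1,[0.5,0.05,0],0]]'
python3 - <<'E'
from h import *
o=observe();print(o['ee_pos'],o['wrist_force'],o['wrist_torque'])
a=snap('top','t4');snap('scene','s4')
A=cv2.resize(a[95:155,150:250],(800,480),interpolation=cv2.INTER_CUBIC)
cv2.imwrite('pics/t4b.png',cv2.convertScaleAbs(A,alpha=1.6)[:,:,::-1])
E
```

```text
time: 10.92
ee_pos: [0.4824, 0.1024, 0.0355]
orientation: [3.138, 0.135, -0.016]
wrist_force: [-14.9, -1.7, 19.8]
finger_gap: 0.0175
grip_force: 45.0
time: 11.55
ee_pos: [0.5093, 0.1047, 0.0355]
orientation: [3.138, 0.135, -0.016]
wrist_force: [-14.3, -1.0, 17.3]
finger_gap: 0.0175
grip_force: 45.0
[0.50928823 0.1047241  0.03552155] [-14.30902613  -0.95874059  17.26427551] [-0.16143742  2.12793586 -0.05471871]
```

View pics/t4b.png

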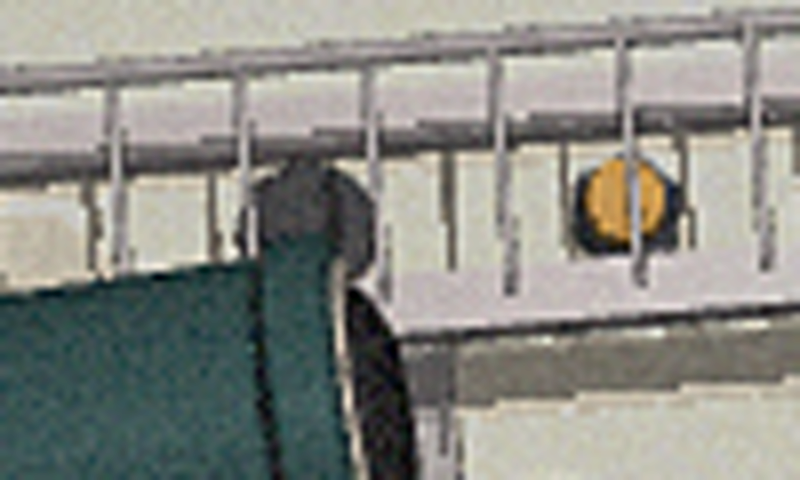

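The cap now sits against the rail's near face (crop, about (310,205)) and the arm hides its front. The front edge is at the cap's rim, so I'll ease the down-press a little and push on.

```bash
python3 -m jog '[[1,[0.2,0.02,0.04],0],[1,[0.4,0.03,0],0],[1,[0.4,0.04,0],0],[1,[0.4,0.03,0],0],[1,[0.4,0.04,0],0]]'
python3 -m jog '[[1,[0.4,0.03,0],0],[1,[0.4,0.04,0],0],[1,[0.4,0.03,0],0],[1,[0.2,0.02,0],0],[1,[0,0,0],0]]'
python3 - <<'E'
from h import *
o=observe();print(o['ee_pos'],o['wrist_force'],o['wrist_torque'])
a=snap('scene','s5'); b=snap('top','t5')
A=np.vstack([cv2.resize(a[225:345,180:380],(800,300*8//5),interpolation=cv2.INTER_CUBIC)[:300+100],cv2.resize(b[105:130,150:250],(800,200),interpolation=cv2.INTER_CUBIC)])
cv2.imwrite('pics/s5b.png',cv2.convertScaleAbs(A,alpha=1.6)[:,:,::-1])
E
```

```text
time: 12.28
ee_pos: [0.5283, 0.1064, 0.0355]
orientation: [3.138, 0.135, -0.012]
wrist_force: [-10.2, -1.2, 11.5]
finger_gap: 0.0172
grip_force: 45.0
time: 12.9
ee_pos: [0.542, 0.1076, 0.0355]
orientation: [3.138, 0.135, -0.013]
wrist_force: [-11.4, -0.9, 11.8]
finger_gap: 0.0172
grip_force: 45.0
[0.54196113 0.10759916 0.03553994] [-11.43678286  -0.92959897  11.79985458] [-0.12168944  1.54062794 -0.00324879]
```

View pics/s5b.png

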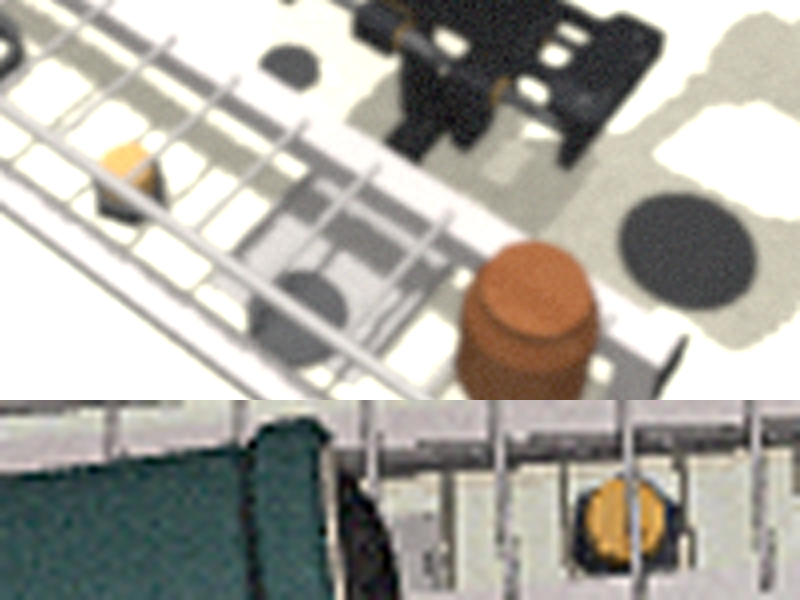

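In the scene crop the cap at (302,316) is on the blade between the side walls. I'll go about 9 mm deeper.

```bash
python3 -m jog '[[1,[0.3,0.02,0],0],[1,[0.2,0.02,0],0],[1,[0.2,0.02,0],0],[1,[0.2,0.02,0],0],[1,[0,0,0],0]]'
python3 - <<'E'
from h import *
def rk(P):
    d=P[:2]-[.6204,-.0015]; C,S=np.cos(np.radians(5)),np.sin(np.radians(5)); return np.round([d[0]*C+d[1]*S,-d[0]*S+d[1]*C],4)
print('cap',rk(ray('s5',(255.5,304),.0085)))
o=observe();print('tcp',o['ee_pos'],rk(o['ee_pos']),o['wrist_force'])
E
```

```text
time: 13.62
ee_pos: [0.552, 0.1085, 0.0356]
orientation: [3.138, 0.135, -0.008]
wrist_force: [-7.8, -0.0, 7.1]
finger_gap: 0.0174
grip_force: 45.0
cap [0.0595 0.1229]
tcp [0.55198696 0.10852379 0.0355685 ] [-0.0586  0.1156] [-7.77305488 -0.02140086  7.05379793]
```

```bash
python3 -m jog '[[1,[0,0,0],0],[1,[-0.1,-0.01,0],0],[1,[-0.2,-0.02,0],0],[1,[-0.3,-0.02,0],0],[1,[-0.4,-0.04,0],0]]'
python3 -m jog '[[1,[-0.5,-0.04,0],0],[1,[-0.5,-0.05,0],0],[1,[-0.5,-0.04,0],0],[1,[-0.5,-0.05,0],0],[1,[-0.5,-0.04,0],0]]'
python3 -m jog '[[1,[-0.5,-0.04,0],0],[1,[-0.5,-0.05,0],0],[1,[-0.5,-0.04,0],0],[1,[-0.5,-0.05,0],0],[1,[-0.5,-0.04,0],0]]'
python3 -m jog '[[1,[-0.5,-0.04,0],0],[1,[-0.5,-0.05,0],0],[1,[-0.5,-0.04,0],0],[1,[-0.5,-0.05,0],0],[1,[-0.5,-0.04,0],0]]'
python3 -m jog '[[1,[-0.5,-0.04,0],0],[1,[-0.5,-0.05,0],0],[1,[-0.5,-0.04,0],0],[1,[-0.5,-0.05,0],0],[1,[-0.5,-0.04,0],0]]'
python3 -m jog '[[1,[-0.4,-0.04,0],0],[1,[-0.3,-0.02,0],0],[1,[-0.2,-0.02,0],0],[1,[-0.1,-0.01,0],0],[1,[0,0,0],0]]'
python3 - <<'E'
from h import *
o=observe();print(o['ee_pos'],o['wrist_force'])
a=snap('scene','s6'); b=snap('top','t6')
A=np.vstack([cv2.resize(a[150:300,150:350],(533,400)),cv2.resize(b[110:185,120:320],(533,200))])
cv2.imwrite('pics/s6b.png',cv2.convertScaleAbs(A,alpha=1.5)[:,:,::-1])
E
```

```text
time: 14.25
ee_pos: [0.5447, 0.1078, 0.0356]
orientation: [-3.139, -0.135, -0.0]
wrist_force: [1.2, 0.3, -1.4]
finger_gap: 0.0175
grip_force: 45.0
time: 14.88
ee_pos: [0.5191, 0.1055, 0.0357]
orientation: [3.139, 0.135, -0.0]
wrist_force: [0.9, -0.6, -2.0]
finger_gap: 0.0173
grip_force: 45.0
time: 15.5
ee_pos: [0.4943, 0.1034, 0.0358]
orientation: [-3.139, -0.135, -0.0]
wrist_force: [-0.3, -0.1, -2.9]
finger_gap: 0.0172
grip_force: 45.0
time: 16.12
ee_pos: [0.4693, 0.1012, 0.0358]
orientation: [-3.139, -0.135, -0.0]
wrist_force: [-0.3, 0.2, -2.0]
finger_gap: 0.0172
grip_force: 45.0
time: 16.75
ee_pos: [0.4443, 0.099, 0.0358]
orientation: [3.139, 0.135, 0.0]
wrist_force: [0.0, -1.4, -3.1]
finger_gap: 0.0172
grip_force: 45.0
time: 17.38
ee_pos: [0.4345, 0.0981, 0.0358]
orientation: [3.139, 0.135, -0.001]
wrist_force: [-0.1, -0.6, -2.6]
finger_gap: 0.0175
grip_force: 45.0
[0.43450995 0.0980523  0.03578002] [-0.12372789 -0.57436211 -2.63165948]
```

View pics/s6b.png

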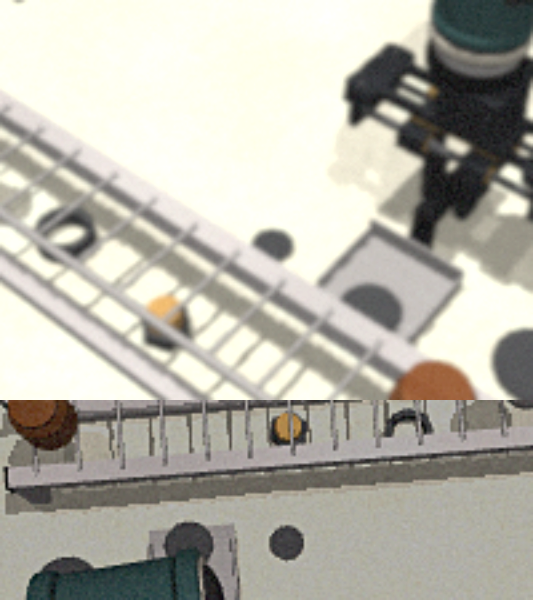

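The cap is on the blade and clear of the rack (top crop, cap (190,541), blade front edge at about y=528). Setting the scoop down, releasing and rising.

```bash
python3 -m jog '[[1,[0,0,-0.02],0],[1,[0,0,-0.02],0],[1,[0,0,0],0],[0.6,[0,0,0],0],[0.5,[0,0,0],0]]' 
python3 -m jog '[[0.3,[0,0,0],0],[0.3,[0,0,0],0],[0.3,[0,0,0.5],0],[0.3,[0,0,1.5],0],[0.3,[0,0,3],0]]'
python3 -m jog '[[0.3,[0,0,5],0],[0.3,[0,-5,3],0],[0.3,[0,-6,0],0],[0.3,[0,-6,0],0],[0.3,[0,-6,0],0]]'
python3 -m jog '[[0.3,[0,-6,0],0],[0.3,[0,-3,0],0],[0.3,[0,0,0],0],[0.3,[0,0,0],0],[0.3,[0,0,0],0]]'
python3 - <<'E'
from h import *
b=snap('top','t7');snap('scene','s7')
cv2.imwrite('pics/t7b.png',cv2.convertScaleAbs(cv2.resize(b[90:240,110:310],(800,600),interpolation=cv2.INTER_CUBIC),alpha=1.5)[:,:,::-1])
E
```

```text
time: 18.1
ee_pos: [0.4353, 0.0982, 0.0357]
orientation: [-3.139, -0.135, -0.002]
wrist_force: [0.1, 0.1, 0.6]
finger_gap: 0.0352
grip_force: 0.0
time: 18.73
ee_pos: [0.4337, 0.0979, 0.0857]
orientation: [3.138, 0.135, -0.004]
wrist_force: [-0.1, 0.9, -0.1]
finger_gap: 0.0621
grip_force: 0.0
time: 19.35
ee_pos: [0.4349, -0.1338, 0.1672]
orientation: [3.138, 0.135, 0.004]
wrist_force: [1.2, 0.8, -0.7]
finger_gap: 0.0619
grip_force: 0.0
time: 19.98
ee_pos: [0.4346, -0.2206, 0.1656]
orientation: [-3.138, -0.137, 0.0]
wrist_force: [0.6, -0.3, -0.3]
finger_gap: 0.0614
grip_force: 0.0
```

View pics/t7b.png

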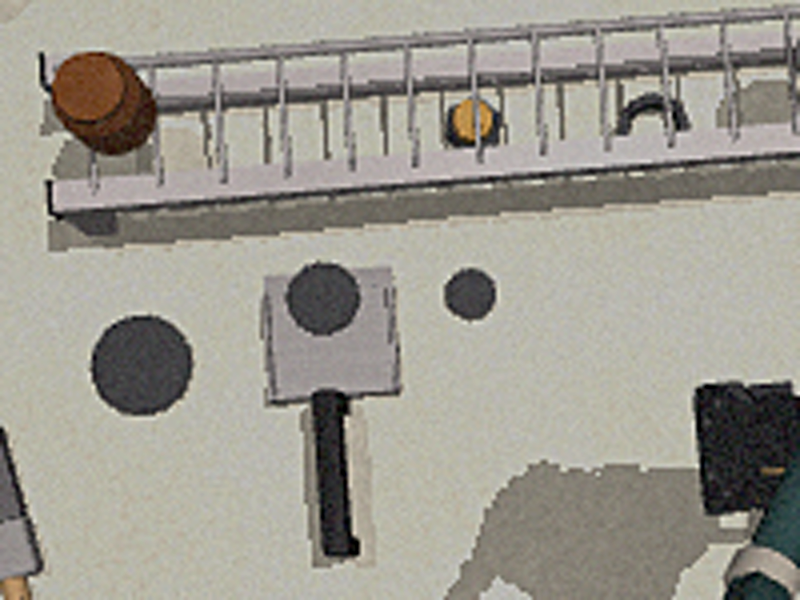

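The cap at (323,299) lies on the blade, about 19 mm behind the front edge (330,271), 6 mm off the midline and about 60 mm clear of the lip. The scoop is flat and free, and the ring is still in its place.

```bash
python3 -c "
from plant import workorder
print(workorder.job_done())"
```

```text
the job is handed in; nothing more can be done
None
```

I handed the job in at about 20 s of the 48 s. The cap lies on the scoop's blade about 60 mm clear of the rack lip, the scoop is flat and released, and the ferrule looks unmoved; the hand-in returned no verdict.

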